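# Repack the radio fitting kit

## Robot

A 6-joint arm with a two-finger parallel gripper is mounted at the origin on the work surface. World frame = base frame: x ahead of the robot, y to its left, z up, the work surface at z = 0. Lengths are in m, angles in rad, forces in N, time in s.
With the tool pointing down it reaches from about 0.35 to 0.725 m from the base axis. Payload 4.3 kg.
Tool frame: the origin (TCP) lies on the front face of the gripper's body, between the roots of the fingers; the fingertips stand 73 mm ahead of it and the grasp point (between the pads) lies 54 mm ahead of it (tcp_to_tips is the distance from the TCP to the fingertips, in m); z points along the fingers, y is the line along which they close (so a half turn about z gives the same grasp; the last joint's range is limited). The gripper opens to 85 mm and grips with 20 to 120 N. Pads are 22 mm wide; open, the fingers measure 114 mm over their backs; the gripper's body (76 mm by 85 mm) begins 54 mm behind the grasp point. The pads swing forward as they close: fully open they stand 13 mm farther back than shut.
Start: joints at [-1.306, 0.377, 0.081, 1.274, 0, 1.46], TCP at [0.211, -0.535, 0.304] pointing down, gripper open.
Joint ranges: [-2.72, 2.72], [-0.84, 1.66], [-1.02, 1.22], [-1.77, 2.12], [-1.37, 1.28], [-3.14, 3.14]. Speed limits (rad/s): [2.57, 2.57, 3.14, 3.14, 3.14, 3.14].

## Interface

Orientations are given as a unit quaternion [w, x, y, z].
In Python, from rig import * gives the robot as it stands.
- The arm moves only by the tool arm_command, never from a script. Its argument "commands" is a list that holds one entry, the list of rows, each a list of 7 numbers: the shift along the world's x, y, z in cm, then the turn, a rotation vector about the world's x, y, z in rad, then the opening in per cent of the stroke, from 0 (shut) to 100 (fully open). A call has 1 to 20 rows; each row shifts and turns the commanded pose from where the row before left it; what a row does not reach is not made up. A row lasts 1/8 s, in which the tool goes at most 62.5 mm and 10.7 degrees, less where a joint would pass 70% of its speed; a pose out of reach is approached as far as the arm can. A call with a gripper value outside its range is refused whole. The fingers move at their own pace and stop on an object; the grip force is fixed at half the most. Time passes only in rows, so rows that do not move let the fingers close. It gives the time, the measured TCP pose, the force, the opening and the grip force at its end, in the units of the state.
- get_obs(): the state, without advancing time (a new reading comes with each control period).
- grab_frame(name): name is "scene" or "top" or "wrist"; returns a dict with "img" (400x640x3 uint8, red, green, blue), "vertical_fov" (degrees; the focal length in pixels is half the picture's height over the tangent of half this angle, whatever the lens; pixels are square), "cx", "cy" (the principal point, pixels), "k1" (the pictures are not rectified: a ray, as slopes to the right and down, at radius r is drawn at 1 + k1 r^2 times it, then the intrinsics apply), "R" (3x3) and "t" (3): a world point X has camera coordinates R X + t. Camera axes: x right, y down, z forward; pixel columns grow to the right and rows downward; lengths in m; the calibration is good to about 2 mm. A picture is of the moment at which its call begins. There is no depth.
- sign_off(): hands the job in; it is judged then, once.
Trained networks look in a picture, given as the dict that the camera call returned (one of the last four; its "shot" number tells which), for a name from the list of things; names that differ only in an ending like _2 or _b are one class to them, and where a whole thing is asked for, a point or a joint stands for the part that bears it (a point fixed in the world has none). Each returns a list of dicts, best first, with "conf" (0 to 1); they miss things now and then, are a little off and sometimes report something else, mostly with a low value. They report only what shows in the picture. A call takes as long as a camera call. They do not tell look-alikes from the thing itself.
- recognise(query, picture): "at" ([column, row] in pixels, amid what is visible of it).
The state is a dict: "t": time; "q": joint angles; "qvel": joint speeds; "effort": joint torques, N m; "tool_pos": TCP position; "ee_rot": TCP orientation; "contact_force": force on the tool from outside, world axes, zero at the start; "wrist_torque": the same for the moment, N m; "grip_width": opening from 0.0 (shut) to 1.0 (fully open); "gripper_force": force on a finger pad.
Only numpy, scipy, OpenCV 4.12 (cv2) and the standard library are available. Lean on these libraries where they do the work, as an engineer would, in place of code of your own. Each camera call takes 0.05 s, during which the arm holds its last target. There are 200 camera calls.

## Task

Put the radio's fitting kit back in the tray of foam blocks: lay the straight slotted strap flat in the long slot, set the angle bracket on its foot in the rectangular pocket, stand the plain sleeve on end in the smaller round well, and set the knob, pointer up, in the larger round well, each right down on its pocket's floor. Leave the bent strap and the flanged sleeve, which do not belong to the kit, lying where they are.

Things in the scene. Friction and masses are not known exactly. Their poses are not given: they have to be found in the camera images.
- strap: Straight flat steel strap with three slots in a row, 100 (x) x 18 (y) x 6 mm, about 50 g. Loose on the bench at the start; origin at the centre of its underside, z up. 
- angle: Steel angle bracket (L seen from the side), about 70 g: foot 50 (x) x 34 (y) x 5 mm lying flat, with an upright leg 5 mm thick, 34 mm wide (y), reaching 45 mm above the underside, at the +x end (leg centred at x = +22.5 mm). Can be taken across the leg's 34 mm width. Loose on the bench at the start; origin at the centre of its underside, z up. 
- sleeve: Plain aluminium spacer sleeve (tube) standing on end, 24 mm outside, 12 mm bore, 45 mm tall, straight-sided with no flange, about 60 g. Loose on the bench at the start; origin at the centre of its underside, z up. 
- knob: Black plastic control knob, round, 34 mm across, 28 mm tall, solid, with a small white pointer line on top, about 30 g. Loose on the bench at the start; origin at the centre of its underside, z up. 
- bent_strap: Look-alike that stays: the same slotted steel strap but with one end (+x, the last 34 mm) bent up steeply, to about 30 mm high; about 85 mm long from above, 18 mm wide. Origin on the underside of its flat part, 17.5 mm short of the bend. Lies loose on the bench.
- flanged_sleeve: Look-alike that stays: the same 24 mm aluminium sleeve, 45 mm tall, but with a wide round flange, 42 mm across and 6 mm thick, at its foot. Origin at the centre of the underside. Stands loose on the bench.
- slot_block: White foam block (grey in the pocket) 140 (x) x 66 (y) x 20 mm, fixed; one of four side by side, 70 mm apart, shuffled, in a dark steel tray (rim 14 mm over the bench). Origin: centre of its underside, 4 mm over the bench; z up. Pocket: a long slot 120 (x) x 38 (y) mm, floor 10 mm above the origin, 10 mm deep, centred; a 56 mm finger gap, as deep, through the middle of both long walls.
- square_block: White foam block (grey in the pocket) 140 (x) x 66 (y) x 20 mm, fixed; one of four side by side, 70 mm apart, shuffled, in a dark steel tray (rim 14 mm over the bench). Origin: centre of its underside, 4 mm over the bench; z up. Its pocket is a rectangle, 80 (x) x 52 (y) mm, floor 10 mm above the origin, 10 mm deep, centred.
- narrow_block: White foam block (grey in the pocket) 140 (x) x 66 (y) x 20 mm, fixed; one of four side by side, 70 mm apart, shuffled, in a dark steel tray (rim 14 mm over the bench). Origin: centre of its underside, 4 mm over the bench; z up. Its pocket is the smaller round well, 42 mm across, floor 6 mm above the origin, 14 mm deep, centred.
- wide_block: White foam block (grey in the pocket) 140 (x) x 66 (y) x 20 mm, fixed; one of four side by side, 70 mm apart, shuffled, in a dark steel tray (rim 14 mm over the bench). Origin: centre of its underside, 4 mm over the bench; z up. Its pocket is the larger, shallower round well, 54 mm across, floor 10 mm above the origin, 10 mm deep, centred.
Things that resemble listed ones, but are neither listed nor needed, are in the scene too. What is shaped like the angle but brown or red is not meant.

How it is judged:
At the end, for the whole second after the job is handed in: Strap flat (0.06 rad) in the slot, bracket on its foot, plain sleeve on end and knob pointer up (0.1 rad) in their own pockets, each down on the floor (within 4 mm), inside the walls and at rest; bent strap and flanged sleeve within 30 mm of where they began (x of strap in the frame of slot_block between -0.014 and 0.014 m and y of strap in the frame of slot_block between -0.014 and 0.014 m and z of strap in the frame of slot_block below 0.018 m and angle between the z axis of strap and the z axis of slot_block, either way round below 0.06 rad and linear speed of each of strap, angle, sleeve, knob below 0.02 m/s and angular speed of each of strap, angle, sleeve, knob below 0.2 rad/s and x of angle in the frame of square_block between -0.022 and 0.022 m and y of angle in the frame of square_block between -0.014 and 0.014 m and z of angle in the frame of square_block below 0.014 m and angle between the z axis of angle and the z axis of square_block, either way round below 0.1 rad and angle between each of angle, knob's own z axis and vertical below 0.15 rad and x of sleeve in the frame of narrow_block between -0.013 and 0.013 m and y of sleeve in the frame of narrow_block between -0.013 and 0.013 m and z of sleeve in the frame of narrow_block below 0.056 m and angle between the z axis of sleeve and the z axis of narrow_block, either way round below 0.1 rad and x of knob in the frame of wide_block between -0.013 and 0.013 m and y of knob in the frame of wide_block between -0.013 and 0.013 m and z of knob in the frame of wide_block below 0.014 m and angle between the z axis of knob and the z axis of wide_block, either way round below 0.1 rad and (z of sleeve in the frame of narrow_block below 0.01 m or z of sleeve in the frame of narrow_block between 0.045 and 0.055 m) and distance of each of bent_strap, flanged_sleeve from where it was at the start of the episode below 0.03 m); the robot touches nothing.
It fails at once if a look-alike (bent strap or flanged sleeve) was moved by more than 30 mm (distance of any of bent_strap, flanged_sleeve from where it was at the start of the episode above 0.03 m).
It also fails if it takes over 120 s, if anything falls off the work surface, if the arm or the gripper's body presses on something with over 40 N, if the wrist force passes 120 N, or if a joint passes its speed limit or range.

## Working session

There is one attempt and no reset: what is moved stays moved. The work goes in short steps, Python scripts to look and compute and a tool call to move; the robot and the scene stay as the last step left them, time stands still between calls to the robot, and variables do not carry over. Pictures are saved under pics/ and viewed, at most 14 in all, crops included, and the job is handed in when it is done.

Besides the shell and the picture viewer there is one more tool, called as name(argument=value, ...) on one line, values as JSON. arm_command: Moves the arm, as the interface text tells. Its arguments: {"type":"object","properties":{"commands":{"type":"array","items":{"type":"array","items":{"type":"array","items":{"type":"number"}}}}},"required":["commands"]}

```bash
ls; mkdir -p pics; cat > h.py <<'E'
from rig import *
import numpy as np, cv2
def K(f):
    F=f["img"].shape[0]/2/np.tan(np.radians(f["vertical_fov"]/2)); return F
def unproj(f,px,z):
    F=K(f); u=(np.array(px,float)-[f["cx"],f["cy"]])/F; s=u.copy()
    for _ in range(20): s=u/(1+f["k1"]*(s@s))
    R=np.array(f["R"]);t=np.array(f["t"])
    d=R.T@np.array([s[0],s[1],1]); c=-R.T@t
    return c+d*(z-c[2])/d[2]
def proj(f,X):
    R=np.array(f["R"]);t=np.array(f["t"]); p=R@np.array(X)+t; s=p[:2]/p[2]
    return s*(1+f["k1"]*(s@s))*K(f)+[f["cx"],f["cy"]]
def save(f,n,crop=None,scale=1):
    im=f["img"][...,::-1]
    if crop: a,b,c,d=crop; im=im[b:d,a:c]
    if scale!=1: im=cv2.resize(im,None,fx=scale,fy=scale,interpolation=cv2.INTER_CUBIC)
    cv2.imwrite("pics/"+n,im)
E
python3 - <<'E'
from h import *
o=get_obs(); print(o)
for n in ["top","scene"]:
    f=grab_frame(n); save(f,n+"0.png"); print(n,f["vertical_fov"],f["cx"],f["cy"],f["k1"],-np.array(f["R"]).T@f["t"])
    for q in ["strap","angle","sleeve","knob","bent_strap","flanged_sleeve","slot_block","square_block","narrow_block","wide_block"]:
        print(q,[(np.round(r["at"]).tolist(),round(r["conf"],2),np.round(unproj(f,r["at"],0.01)[:2],3).tolist()) for r in recognise(q,f)][:4])
E
```

```text
pics
{'t': 0.0, 'q': array([-1.30627874e+00,  3.78047539e-01,  7.96069995e-02,  1.27442465e+00,
       -1.98946591e-05,  1.46048865e+00]), 'qvel': array([ 0.00060445, -0.00048939, -0.00098933, -0.00041775, -0.00101901,
       -0.00020229]), 'effort': array([-1.59415340e-03, -4.63599873e+01,  2.69878417e+01,  2.08766665e-02,
       -1.26287423e-04, -4.24022289e-06]), 'tool_pos': array([ 0.21037151, -0.5345674 ,  0.30296229]), 'ee_rot': array([-1.03059056e-03,  9.82489068e-01,  1.86317366e-01, -8.95984570e-05]), 'contact_force': array([ 0.6394347 , -0.52869954, -0.20327499]), 'wrist_torque': array([ 0.01297866, -0.05449643, -0.0365514 ]), 'gripper_force': 0.0, 'grip_width': 1.0004347198814125}
top 51.60422251025753 318.9778588013863 202.45122557470742 -0.10475511022767561 [ 0.45174498 -0.0947164   1.20966801]
strap [([366.0, 241.0], 0.51, [0.451, -0.223])]
angle [([409.0, 162.0], 0.74, [0.68, -0.359]), ([453.0, 180.0], 0.56, [0.622, -0.489]), ([411.0, 192.0], 0.5, [0.589, -0.36]), ([444.0, 212.0], 0.49, [0.531, -0.455])]
sleeve []
knob []
bent_strap [([329.0, 187.0], 0.73, [0.609, -0.1
[... 485 characters left out ...]
 ([195.0, 173.0], 0.69, [0.537, -0.461]), ([180.0, 187.0], 0.53, [0.609, -0.45]), ([190.0, 213.0], 0.52, [0.679, -0.358])]
sleeve [([260.0, 204.0], 0.51, [0.576, -0.234]), ([218.0, 191.0], 0.39, [0.579, -0.355])]
knob [([240.0, 162.0], 0.59, [0.437, -0.388])]
bent_strap [([306.0, 222.0], 0.66, [0.587, -0.104]), ([390.0, 243.0], 0.61, [0.57, 0.088])]
flanged_sleeve [([324.0, 193.0], 0.59, [0.465, -0.116]), ([389.0, 245.0], 0.49, [0.575, 0.088])]
slot_block [([494.0, 271.0], 0.92, [0.557, 0.298])]
square_block [([458.0, 261.0], 0.65, [0.559, 0.228])]
narrow_block [([422.0, 252.0], 0.69, [0.567, 0.155]), ([217.0, 190.0], 0.45, [0.577, -0.36])]
wide_block [([388.0, 246.0], 0.78, [0.582, 0.087])]
```

```bash
python3 - <<'E'
import cv2
im=cv2.imread("pics/top0.png"); cv2.imwrite("pics/top0c.png",cv2.resize(im[130:290,290:490],None,fx=3.7,fy=3.7,interpolation=cv2.INTER_CUBIC))
im=cv2.imread("pics/scene0.png"); cv2.imwrite("pics/scene0c.png",cv2.resize(im[130:320,140:540],None,fx=2,fy=2,interpolation=cv2.INTER_CUBIC))
E
```

```text
(no output)
```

View pics/top0c.png

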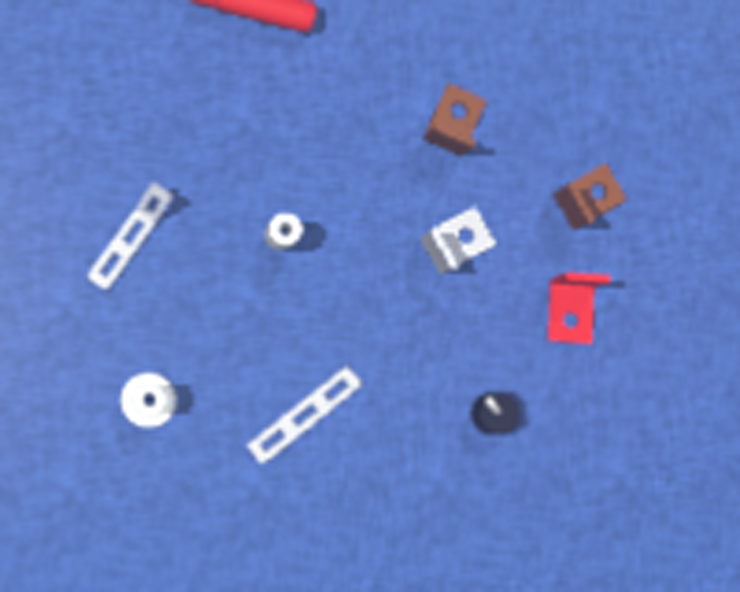

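View pics/scene0c.png

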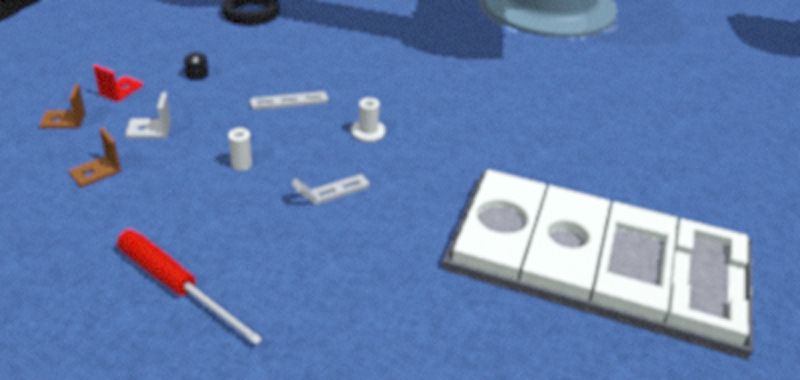

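Top view: the straight strap is centred near (372,242), the bent strap (325,194), the plain sleeve top (367,192), the flanged sleeve (330,238), the silver angle (414,195) and the knob (424,241). In the scene view the blocks run wide, narrow, square, slot, away from the parts. Next I'll segment for precise poses.

```bash
python3 - <<'E'
from h import *
f=grab_frame("top"); im=f["img"].astype(int)
S=im.max(2)-im.min(2); white=((S<60)&(im.min(2)>130)).astype(np.uint8)
n,l,st,ce=cv2.connectedComponentsWithStats(white)
for i in range(1,n):
    if st[i,4]<25: continue
    x,y=np.where(l==i)[::-1]
    P=np.array([unproj(f,(a,b),0.024 if a.mean()<290 else 0.006)[:2] for a,b in zip(x,y)],np.float32)
    r=cv2.minAreaRect(P); c=P.mean(0); w,v=np.linalg.eigh(np.cov(P.T))
    print(st[i].tolist(),ce[i].round(1),"mean",c.round(4),"rect",np.round(r[0],4),np.round(r[1],4),"ang",round(np.degrees(np.arctan2(v[1,1],v[0,1])),1))
print("knob/sleeve top at z", unproj(f,(423.8,241),.028).round(4),unproj(f,(367,192),.045).round(4))
save(f,"tray.png",(160,155,290,255),6)
try: print(tcp_to_tips)
except Exception as e: print(e)
E
```

```text
[14, 0, 626, 299, 61847] [353.   71.6] mean [ 0.9767 -0.2142] rect [ 0.7694 -0.1736] [2.0678 0.9561] ang 94.2
[98, 105, 12, 20, 25] [102.1 113.2] mean [0.8515 0.5677] rect [0.8491 0.5691] [0.0145 0.0644] ang 156.3
[309, 118, 33, 10, 85] [325.  122.2] mean [ 0.8061 -0.1133] rect [ 0.8059 -0.1133] [0.0995 0.0075] ang 74.6
[21, 121, 16, 15, 82] [ 28.7 127.5] mean [0.8182 0.8164] rect [0.8221 0.8189] [0.037  0.0477] ang 122.8
[174, 177, 102, 60, 5023] [223.7 206.6] mean [0.5573 0.1859] rect [0.5581 0.1862] [0.156  0.2892] ang 93.0
[314, 180, 22, 28, 178] [324.7 193.7] mean [ 0.5911 -0.1079] rect [ 0.5916 -0.1086] [0.0202 0.0924] ang 143.7
[406, 186, 18, 17, 169] [414.3 194. ] mean [ 0.5851 -0.3714] rect [ 0.5853 -0.3718] [0.0367 0.0448] ang 113.2
[362, 188, 10, 9, 69] [366.4 191.9] mean [ 0.5939 -0.2302] rect [ 0.5935 -0.2305] [0.0266 0.0236] ang 114.2
[357, 229, 31, 26, 206] [371.9 241.7] mean [ 0.4482 -0.2419] rect [ 0.4484 -0.242 ] [0.0203 0.1011] ang 127.1
[323, 231, 15, 15, 165] [329.6 237.7] mean [ 0.4622 -0.1193] rect [ 0.4613 -0.1205] [0.0406 0.0405] ang 65.6
[549, 283, 91, 65, 3930] [596.4 313.6] mean [ 0.2111 -0.9243] rect [ 0.2055 -0.926 ] [0.1494 0.3226] ang 97.5
[250, 381, 14, 17, 89] [255.6 392.1] mean [0.028  0.0991] rect [0.0298 0.1059] [0.0561 0.0273] ang -140.7
[544, 380, 5, 16, 33] [545.4 385.4] mean [ 0.0078 -0.751 ] rect [ 0.0022 -0.7495] [0.0102 0.0455] ang 172.6
[47, 386, 3, 14, 25] [ 48.3 393.2] mean [0.0061 0.7313] rect [0.008  0.7314] [0.0397 0.0065] ang -178.5
knob/sleeve top at z [ 0.4467 -0.3885  0.028 ] [ 0.5889 -0.2275  0.045 ]
0.0726
```

View pics/tray.png

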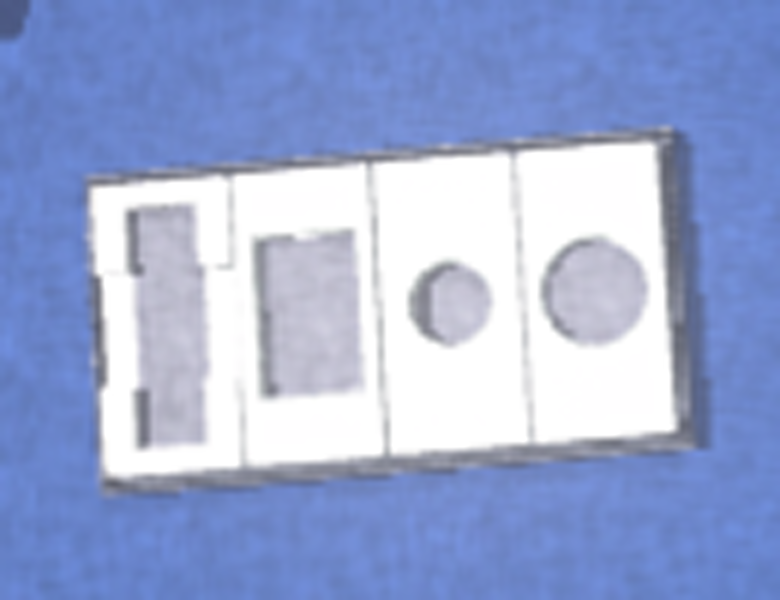

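The tray shows four blocks, left to right: slot, square, narrow, wide. The white top's corners are at about (90,180), (660,138), (680,435), (103,475) in the 6x crop.

```bash
python3 - <<'E'
from h import *
f=grab_frame("top")
g=lambda p,z: unproj(f,(p[0]/6+160-.42,p[1]/6+155-.42),z)[:2]
C=[g(p,.024) for p in [(90,180),(660,138),(680,435),(103,475)]]
print(np.round(C,4)); print([np.linalg.norm(C[i]-C[(i+1)%4]).round(4) for i in range(4)])
c=np.mean(C,0); e=(C[0]-C[1])+(C[3]-C[2]); e/=np.linalg.norm(e); a=np.degrees(np.arctan2(e[1],e[0]));print(c,"row dir",a, "block x yaw",a-90)
for n,k in zip(["slot","square","narrow","wide"],[105,35,-35,-105]): print(n,(c+e*k/1000).round(4))
print("check narrow rim",g((452,304),.024),"wide",g((596,290),.024),"rim centres")
E
```

```text
[[0.6249 0.3321]
 [0.6392 0.0513]
 [0.4955 0.0429]
 [0.4808 0.3238]]
[np.float64(0.2812), np.float64(0.1439), np.float64(0.2813), np.float64(0.1444)]
[0.56007455 0.18754979] row dir 92.95014261983606 block x yaw 2.9501426198360576
slot [0.5547 0.2924]
square [0.5583 0.2225]
narrow [0.5619 0.1526]
wide [0.5655 0.0827]
check narrow rim [0.56051192 0.15266734] wide [0.56591162 0.08278559] rim centres
```

arm_command(commands=[[[2.37,2.93,-0.5,0,0,0.184,100],[2.37,2.93,-0.5,0,0,0.184,100],[2.37,2.93,-0.5,0,0,0.184,100],[2.37,2.93,-0.5,0,0,0.184,100],[2.37,2.93,-0.5,0,0,0.184,100],[2.37,2.93,-0.5,0,0,0.184,100],[2.37,2.93,-0.5,0,0,0.184,100],[2.37,2.93,-0.5,0,0,0.184,100],[2.37,2.93,-0.5,0,0,0.184,100],[2.37,2.93,-0.5,0,0,0.184,100],[0,0,0,0,0,0,100],[0,0,0,0,0,0,100]]])

```text
t: 2.7
tool_pos: [0.4474, -0.2424, 0.254]
ee_rot: [0.0, 0.447, 0.894, -0.0]
contact_force: [-0.4, -1.2, -0.1]
grip_width: 0.999
gripper_force: 0.0
```

```bash
cat >> h.py <<'E'
from scipy.spatial.transform import Rotation as Ro
def pose():
    o=get_obs(); w,x,y,z=o["ee_rot"]; M=Ro.from_quat([x,y,z,w]).as_matrix()
    return o["tool_pos"], np.degrees(np.arctan2(M[1,1],M[0,1])), M
def st(): p,a,M=pose(); print("tcp",p.round(4),"yaw",round(a,2),"zax",M[:,2].round(3),"q",get_obs()["q"].round(2),"t",round(get_obs()["t"],1))
def blobs(f,z,mask,amin=300):
    n,l,s,ce=cv2.connectedComponentsWithStats(mask.astype(np.uint8))
    for i in range(1,n):
        if s[i,4]<amin: continue
        y,x=np.where(l==i); P=np.array([unproj(f,(a,b),z)[:2] for a,b in zip(x,y)],np.float32)
        r=cv2.minAreaRect(P); w,v=np.linalg.eigh(np.cov(P.T))
        print(s[i].tolist(),"mean",P.mean(0).round(4),"rect",np.round(r[0],4),np.round(r[1],4),"ang",round(np.degrees(np.arctan2(v[1,1],v[0,1])),1), "boxang",round(r[2],1))
def white(f,lo=130):
    im=f["img"].astype(int); return (im.max(2)-im.min(2)<60)&(im.min(2)>lo)
E
python3 - <<'E'
from h import *
st(); f=grab_frame("wrist"); print((-np.array(f["R"]).T@f["t"]).round(3)); save(f,"w1.png"); blobs(f,.006,white(f))
E
```

```text
tcp [ 0.4474 -0.2424  0.254 ] yaw 36.84 zax [-0. -0. -1.] q [-0.62  0.26 -0.21  1.1  -0.    0.31] t 2.7
[ 0.409 -0.19   0.323]
[401, 43, 55, 51, 1963] mean [ 0.4618 -0.117 ] rect [ 0.4621 -0.1178] [0.0433 0.0414] ang 51.5 boxang 13.3
[524, 96, 50, 105, 1640] mean [ 0.5941 -0.1055] rect [ 0.5954 -0.1067] [0.0278 0.1019] ang 150.6 boxang 62.3
[317, 116, 21, 107, 1546] mean [ 0.4461 -0.2385] rect [ 0.4477 -0.2405] [0.0182 0.0994] ang 126.9 boxang 36.6
[440, 232, 50, 71, 1169] mean [ 0.6106 -0.2301] rect [ 0.6185 -0.2315] [0.027  0.0857] ang 158.4 boxang 70.4
[159, 246, 51, 56, 605] mean [ 0.3945 -0.4101] rect [ 0.3931 -0.4078] [0.0194 0.0759] ang 88.9 boxang 3.3
[340, 315, 43, 33, 962] mean [ 0.5794 -0.356 ] rect [ 0.5768 -0.3552] [0.045  0.0383] ang -139.0 boxang 43.6
```

View pics/w1.png

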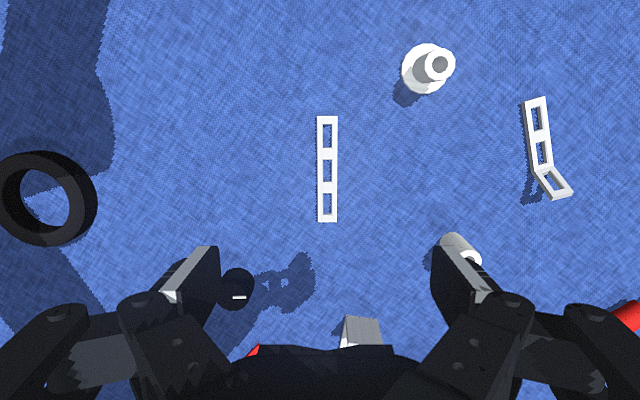

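The strap is upright in the view at (327,168) with its axis at 126.8°, and the tool is aligned with it. Descending.

arm_command(commands=[[[0,0.2,-4,0,0,0,40],[0,0,-4,0,0,0,40],[0,0,-4,0,0,0,40],[0,0,-3,0,0,0,40],[0,0,-1,0,0,0,40],[0,0,-1,0,0,0,40],[0,0,-0.7,0,0,0,40],[0,0,0,0,0,0,40],[0,0,0,0,0,0,40]]])

```text
t: 3.88
tool_pos: [0.448, -0.2404, 0.0776]
ee_rot: [0.001, 0.447, 0.895, -0.0]
contact_force: [-0.1, -0.3, 0.2]
grip_width: 0.399
gripper_force: 0.0
```

arm_command(commands=[[[0,0,-0.3,0,0,0,40],[0,0,0,0,0,0,30],[0,0,0,0,0,0,0],[0,0,0,0,0,0,0],[0,0,0,0,0,0,0],[0,0,0,0,0,0,0]]])

```text
t: 4.62
tool_pos: [0.4476, -0.2401, 0.0742]
ee_rot: [0.0, 0.447, 0.895, 0.0]
contact_force: [-0.7, 0.0, 5.9]
grip_width: 0.181
gripper_force: 59.5
```

arm_command(commands=[[[0,0,2,0,0,0,0],[0,0,4,0,0,0,0],[0,0,5,0,0,0,0],[0,0,2,0,0,0,0],[0.892,4.44,0,0,0,0.0816,0],[0.892,4.44,0,0,0,0.0816,0],[0.892,4.44,0,0,0,0.0816,0],[0.892,4.44,0,0,0,0.0816,0],[0.892,4.44,0,0,0,0.0816,0],[0.892,4.44,0,0,0,0.0816,0],[0.892,4.44,0,0,0,0.0816,0],[0.892,4.44,0,0,0,0.0816,0],[0.892,4.44,0,0,0,0.0816,0],[0.892,4.44,0,0,0,0.0816,0],[0.892,4.44,0,0,0,0.0816,0],[0.892,4.44,0,0,0,0.0816,0],[0,0,0,0,0,0,0],[0,0,0,0,0,0,0]]])

```text
t: 6.88
tool_pos: [0.5542, 0.2922, 0.2032]
ee_rot: [-0.001, -0.026, 1.0, -0.0]
contact_force: [0.1, -1.0, -0.3]
grip_width: 0.182
gripper_force: 59.4
```

```bash
python3 - <<'E'
from h import *
st(); f=grab_frame("wrist"); save(f,"w2.png")
P,_,_=pose(); print(proj(f,P+[0,0,-.07]))
E
```

```text
tcp [0.5542 0.2922 0.2032] yaw 92.98 zax [-0.001 -0.001 -1.   ] q [ 0.38  0.53  0.05  1.1  -0.    0.33] t 6.9
[324.59424362 255.66136552]
```

View pics/w2.png

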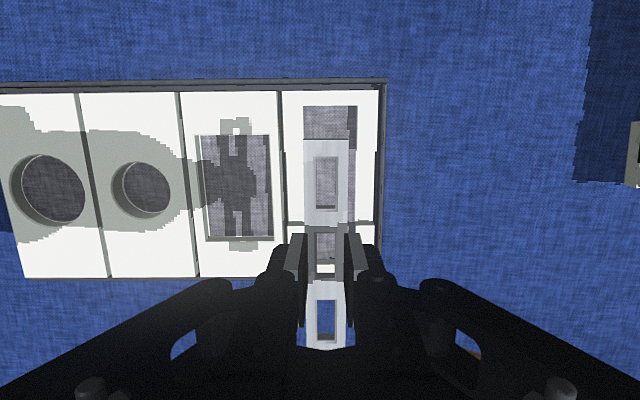

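The strap is held level with its centre slot at about (325,245). The slot's far rim corners are at (303,106) and (356,106), and the wells and square pocket show to the left. I'll check the pocket positions from this view.

```bash
python3 - <<'E'
from h import *
f=grab_frame("wrist")
u=lambda p,z=.024:unproj(f,p,z)[:2]
a,b=u((303,106)),u((356,106)); m=(a+b)/2; t=np.radians(2.95); ex=np.array([np.cos(t),np.sin(t)])
print("slot w",np.linalg.norm(a-b),"far mid",m,"centre",m-ex*.06)
for n,p in dict(narrow=(143,188),wide=(53,189)).items(): print(n,u(p))
print("tray outer corner of white",u((380,91)),u((283,91)),u((180,92)), "square", [u(p).round(4) for p in [(195,135),(270,136),(273,241),(202,238)]])
print("strap far end mid",unproj(f,(325,139),.203-.067)[:2],"near",unproj(f,(327,350),.136)[:2])
E
```

```text
slot w 0.03655381288566978 far mid [0.49310497 0.29109687] centre [0.43318448 0.28800901]
narrow [0.55847689 0.15754329]
wide [0.5627404  0.09066938]
tray outer corner of white [0.48135998 0.32497112] [0.48482384 0.258846  ] [0.48905686 0.1884025 ] square [array([0.5178, 0.1975]), array([0.5158, 0.2504]), array([0.5952, 0.2536]), array([0.5956, 0.1995])]
strap far end mid [0.50402338 0.28878244] near [0.60014919 0.2947081 ]
```

arm_command(commands=[[[0,0,-4,0,0,0,0],[0,0,-4,0,0,0,0],[0,0,-1.5,0,0,0,0],[0,0,-1,0,0,0,0],[0,0,-0.8,0,0,0,0],[0,0,0,0,0,0,0],[0,0,0,0,0,0,0]]])

```text
t: 7.85
tool_pos: [0.5552, 0.293, 0.0919]
ee_rot: [0.001, -0.026, 1.0, 0.0]
contact_force: [-0.9, -0.4, -1.0]
grip_width: 0.18
gripper_force: 59.4
```

arm_command(commands=[[[0,0,-0.3,0,0,0,0],[0,0,0,0,0,0,0],[0,0,0,0,0,0,25],[0,0,0,0,0,0,35],[0,0,0,0,0,0,35],[0,0,1,0,0,0,35],[0,0,3,0,0,0,35],[0,0,6,0,0,0,35],[0,0,5,0,0,0,100],[0,0,0,0,0,0,100]]])

```text
t: 9.1
tool_pos: [0.5573, 0.2938, 0.2443]
ee_rot: [0.005, -0.026, 1.0, 0.002]
contact_force: [-0.0, 0.5, -1.0]
grip_width: 0.761
gripper_force: 0.0
```

```bash
python3 - <<'E'
from h import *
st(); f=grab_frame("wrist"); save(f,"w3.png")
E
```

```text
tcp [0.5573 0.2938 0.2443] yaw 93.01 zax [ 0.01   0.004 -1.   ] q [0.38 0.5  0.12 1.18 0.   0.33] t 9.1
```

View pics/w3.png

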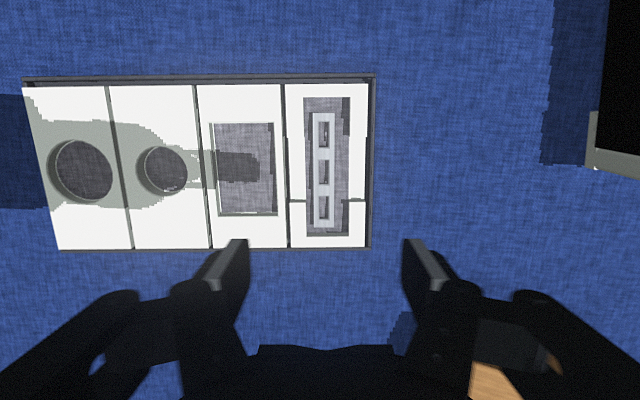

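The strap lies flat in the slot (strap centre (323,170), slot centre (327,167)). The white top's outer corners are at about (23,87), (368,83), (366,247), (58,249). I'll get the block centres from this, then fetch the sleeve, angle and knob.

```bash
python3 - <<'E'
from h import *
f=grab_frame("wrist"); print(K(f),f["k1"])
C=[unproj(f,p,.024)[:2] for p in [(23,87),(368,83),(366,247),(58,249)]]
print(np.round(C,4),[np.linalg.norm(C[i]-C[(i+1)%4]).round(4) for i in range(4)],np.mean(C,0))
D=[(unproj(f,a,.024)+unproj(f,b,.024))[:2]/2 for a,b in [((105,86),(132,249)),((194,85),(211,248)),((284,84),(288,247))]]
print(np.round(D,4))
for n,p in dict(narrow=(163,170),wide=(83,170)).items(): print(n,unproj(f,p,.024)[:2])
E
```

```text
350.1214293763511 -0.010169026251668828
[[0.4948 0.052 ]
 [0.4779 0.3228]
 [0.6161 0.3328]
 [0.6327 0.0594]] [np.float64(0.2713), np.float64(0.1386), np.float64(0.2739), np.float64(0.1381)] [0.55540156 0.19173707]
[[0.56   0.1213]
 [0.5555 0.1914]
 [0.551  0.2606]]
narrow [0.55590873 0.15815174]
wide [0.55941148 0.09114567]
```

arm_command(commands=[[[0.32,-5.2,0,0,0,0,100],[0.32,-5.2,0,0,0,0,100],[0.32,-5.2,0,0,0,0,100],[0.32,-5.2,0,0,0,0,100],[0.32,-5.2,0,0,0,0,100],[0.32,-5.2,0,0,0,0,100],[0.32,-5.2,0,0,0,0,100],[0.32,-5.2,0,0,0,0,100],[0.32,-5.2,0,0,0,0,100],[0.32,-5.2,0,0,0,0,100],[0,0,0,0,0,0,100],[0,0,0,0,0,0,100]]])

```text
t: 10.7
tool_pos: [0.5856, -0.2267, 0.2363]
ee_rot: [-0.001, -0.026, 1.0, 0.001]
contact_force: [0.4, 0.2, 0.9]
grip_width: 0.996
gripper_force: 0.0
```

```bash
python3 - <<'E'
from h import *
st(); f=grab_frame("wrist"); save(f,"w4.png"); blobs(f,.045,white(f,180))
E
```

```text
tcp [ 0.5856 -0.2267  0.2363] yaw 92.98 zax [-0.003  0.002 -1.   ] q [-0.47  0.51  0.12  1.18  0.   -0.52] t 10.7
[444, 3, 66, 57, 1754] mean [ 0.468 -0.13 ] rect [ 0.4692 -0.1285] [0.0352 0.0444] ang 117.5 boxang 5.4
[427, 145, 79, 95, 1537] mean [ 0.5818 -0.1202] rect [ 0.583  -0.1212] [0.0237 0.0806] ang 149.8 boxang 61.5
[312, 180, 30, 28, 495] mean [ 0.5897 -0.2249] rect [ 0.5899 -0.2252] [0.0215 0.0224] ang 107.6 boxang 3.0
```

View pics/w4.png

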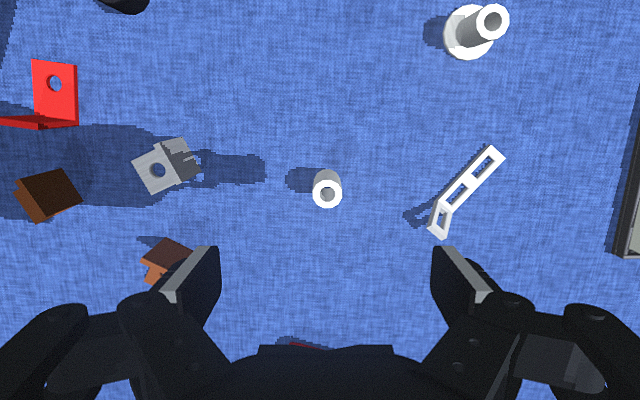

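The sleeve's top ring is at (327,193), giving (0.590,-0.226), which agrees with the top view. The angle's leg is at its right, about (182,160).

arm_command(commands=[[[0.2,0,-1,0,0,0,60],[0.2,0,-4,0,0,0,60],[0,0,-4,0,0,0,60],[0,0,-3,0,0,0,60],[0,0,-1.5,0,0,0,60],[0,0,-1,0,0,0,60],[0,0,0,0,0,0,60],[0,0,0,0,0,0,0],[0,0,0,0,0,0,0],[0,0,0,0,0,0,0],[0,0,0,0,0,0,0]]])

```text
t: 12.12
tool_pos: [0.5915, -0.2277, 0.0944]
ee_rot: [0.001, -0.026, 1.0, -0.0]
contact_force: [-0.6, 1.1, 6.6]
grip_width: 0.259
gripper_force: 58.7
```

arm_command(commands=[[[0,0,3,0,0,0,0],[0,0,4,0,0,0,0],[0,0,3,0,0,0,0],[-0.39,4.8,0,0,0,0,0],[-0.39,4.8,0,0,0,0,0],[-0.39,4.8,0,0,0,0,0],[-0.39,4.8,0,0,0,0,0],[-0.39,4.8,0,0,0,0,0],[-0.39,4.8,0,0,0,0,0],[-0.39,4.8,0,0,0,0,0],[-0.39,4.8,0,0,0,0,0],[0,0,0,0,0,0,0],[0,0,0,0,0,0,0]]])

```text
t: 13.75
tool_pos: [0.5593, 0.1565, 0.1928]
ee_rot: [-0.0, -0.026, 1.0, -0.0]
contact_force: [0.4, -0.7, -0.6]
grip_width: 0.261
gripper_force: 59.0
```

```bash
python3 - <<'E'
from h import *
st(); f=grab_frame("wrist"); save(f,"w5.png")
P,_,_=pose()
for s in [(.560,.156),(.5619,.1526),(.556,.158)]: print(proj(f,[*s,.024]))
E
```

```text
tcp [0.5593 0.1565 0.1928] yaw 93.02 zax [-0.    -0.001 -1.   ] q [ 0.16  0.44 -0.11  1.02 -0.    0.11] t 13.8
[325.07173967 196.28261354]
[320.12137712 198.62209374]
[328.22032958 190.94656091]
```

View pics/w5.png

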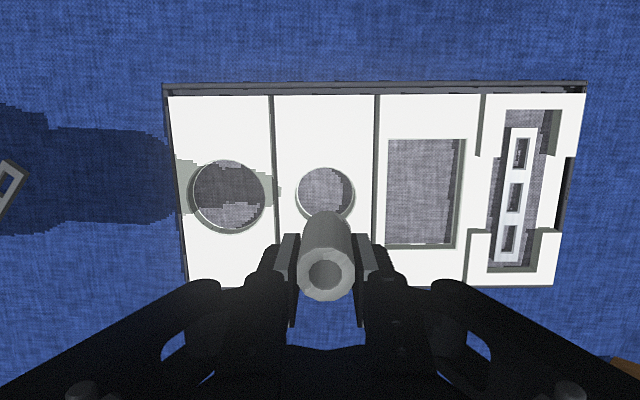

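The narrow well's rim is centred near (325,197), matching my prediction (325,196) for (0.560,0.156). The sleeve hangs upright. Lowering it.

arm_command(commands=[[[0,0,-4,0,0,0,0],[0,0,-2.5,0,0,0,0],[0,0,-1,0,0,0,0],[0,0,-0.6,0,0,0,0],[0,0,-0.4,0,0,0,0],[0,0,0,0,0,0,0],[0,0,0,0,0,0,0]]])

```text
t: 14.68
tool_pos: [0.5598, 0.1568, 0.1086]
ee_rot: [0.001, -0.026, 1.0, 0.0]
contact_force: [0.7, 1.3, -1.1]
grip_width: 0.258
gripper_force: 59.0
```

arm_command(commands=[[[0,0,-0.35,0,0,0,0],[0,0,0,0,0,0,0],[0,0,0,0,0,0,35],[0,0,0,0,0,0,50],[0,0,0,0,0,0,50],[0,0,2,0,0,0,50],[0,0,5,0,0,0,50],[0,0,6,0,0,0,100],[0.7,-5,0,0,0,0,100],[0.7,-5,0,0,0,0,100],[0,0,0,0,0,0,100]]])

```text
t: 16.05
tool_pos: [0.5739, 0.0537, 0.2347]
ee_rot: [0.0, -0.024, 1.0, -0.0]
contact_force: [-0.2, 0.6, -0.2]
grip_width: 0.996
gripper_force: 0.0
```

```bash
python3 - <<'E'
from h import *
st(); f=grab_frame("wrist"); g=grab_frame("scene"); im=g["img"][170:310,340:540]; im=cv2.resize(im,(560,392)); cv2.imwrite("pics/s6.png",im[...,::-1])
f=grab_frame("top"); blobs(f,.055,white(f,150),60)
E
```

```text
tcp [0.5739 0.0537 0.2347] yaw 92.73 zax [ 0.001 -0.001 -1.   ] q [-0.02  0.41 -0.06  1.11 -0.   -0.06] t 16.1
[56, 0, 584, 180, 55468] mean [ 1.0127 -0.2973] rect [ 0.9206 -0.2242] [1.8731 0.6   ] ang 84.8 boxang 89.5
[309, 118, 33, 9, 78] mean [ 0.7924 -0.1109] rect [ 0.7923 -0.1124] [0.0947 0.0071] ang 75.1 boxang 75.4
[48, 133, 5, 72, 125] mean [0.6692 0.7097] rect [0.6797 0.7102] [0.2153 0.0074] ang 179.9 boxang 0.2
[195, 154, 35, 9, 206] mean [0.6952 0.2188] rect [0.6946 0.2131] [0.0992 0.0233] ang 88.2 boxang 88.4
[199, 172, 9, 13, 63] mean [0.6343 0.2379] rect [0.6382 0.2395] [0.0334 0.0238] ang -176.8 boxang 5.8
[174, 182, 14, 53, 268] mean [0.5661 0.3065] rect [0.5541 0.3086] [0.0357 0.1495] ang 177.8 boxang 83.6
[230, 183, 11, 7, 63] mean [0.6139 0.1468] rect [0.6124 0.1461] [0.0289 0.0171] ang 92.2 boxang 88.8
[407, 186, 17, 17, 149] mean [ 0.5805 -0.3624] rect [ 0.5804 -0.362 ] [0.0333 0.0402] ang 119.4 boxang 27.1
[245, 197, 28, 32, 615] mean [0.5264 0.0755] rect [0.5351 0.0816] [0.0846 0.0772] ang 138.9 boxang 3.4
[47, 213, 75, 86, 4158] mean [0.4204 0.6014] rect [0.4224 0.5929] [0.2258 0.2101] ang -170.7 boxang 8.7
[323, 231, 14, 15, 161] mean [ 0.4619 -0.1181] rect [ 0.461  -0.1181] [0.0362 0.0389] ang -179.7 boxang 88.9
[548, 283, 92, 90, 4740] mean [ 0.2176 -0.8686] rect [ 0.1826 -0.8851] [0.2972 0.2453] ang 100.8 boxang 88.7
[265, 369, 16, 7, 64] mean [0.0931 0.0421] rect [0.0918 0.0453] [0.0139 0.0447] ang 108.2 boxang 17.9
```

View pics/s6.png

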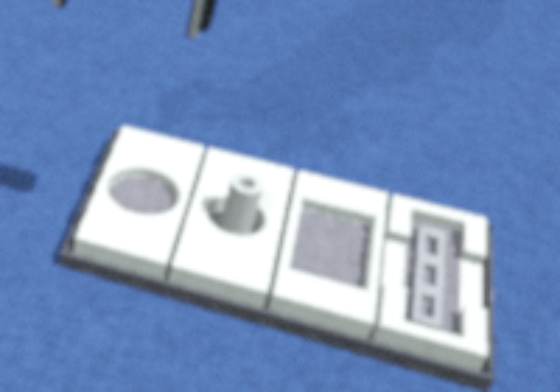

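The sleeve stands in the narrow well and the strap lies in the slot. The knob is next.

arm_command(commands=[[[-1.41,-4.91,0,0,0,0,60],[-1.41,-4.91,0,0,0,0,60],[-1.41,-4.91,0,0,0,0,60],[-1.41,-4.91,0,0,0,0,60],[-1.41,-4.91,0,0,0,0,60],[-1.41,-4.91,0,0,0,0,60],[-1.41,-4.91,0,0,0,0,60],[-1.41,-4.91,0,0,0,0,60],[-1.41,-4.91,0,0,0,0,60],[0,0,0,0,0,0,60],[0,0,0,0,0,0,60]]])

```text
t: 17.58
tool_pos: [0.4469, -0.384, 0.2341]
ee_rot: [-0.0, -0.027, 1.0, 0.001]
contact_force: [0.5, 0.4, -0.3]
grip_width: 0.601
gripper_force: 0.0
```

```bash
python3 - <<'E'
from h import *
st(); f=grab_frame("wrist"); save(f,"w7.png"); print(proj(f,[.4467,-.3885,.028])); 
im=f["img"].astype(int); blobs(f,.028,im.max(2)<75,200)
E
```

```text
tcp [ 0.4469 -0.384   0.2341] yaw 93.07 zax [-0.     0.001 -1.   ] q [-0.82  0.43 -0.02  1.12  0.   -0.87] t 17.6
[319.59845832 182.50838697]
[300, 155, 39, 44, 373] mean [ 0.4361 -0.3891] rect [ 0.4421 -0.3892] [0.0353 0.0307] ang -177.5 boxang 3.1
[0, 236, 640, 164, 52481] mean [ 0.6038 -0.377 ] rect [ 0.5784 -0.382 ] [0.1713 0.6257] ang 93.3 boxang 3.1
```

View pics/w7.png

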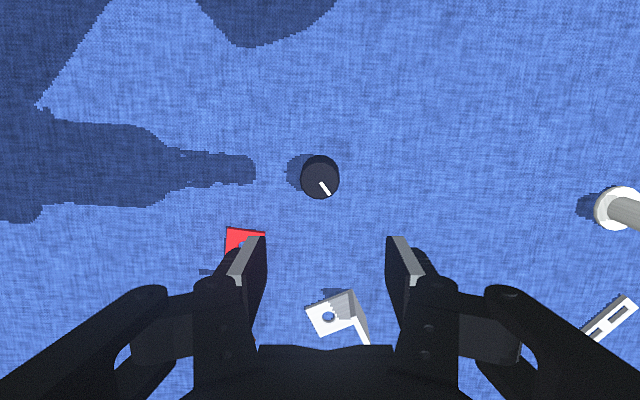

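The knob's top is centred near (320,179), pointer up, giving about (0.4455,-0.3885).

arm_command(commands=[[[-0.15,-0.45,-1,0,0,0,60],[0,0,-4,0,0,0,60],[0,0,-4,0,0,0,60],[0,0,-3,0,0,0,60],[0,0,-1.5,0,0,0,60],[0,0,-1,0,0,0,60],[0,0,-0.5,0,0,0,60],[0,0,0,0,0,0,60],[0,0,0,0,0,0,0],[0,0,0,0,0,0,0],[0,0,0,0,0,0,0],[0,0,0,0,0,0,0]]])

```text
t: 19.12
tool_pos: [0.4456, -0.3904, 0.0857]
ee_rot: [0.001, -0.026, 1.0, -0.001]
contact_force: [-0.4, 0.6, 6.7]
grip_width: 0.357
gripper_force: 59.9
```

arm_command(commands=[[[0,0,3,0,0,0,0],[0,0,4,0,0,0,0],[0,0,3,0,0,0,0],[1.18,4.77,0,0,0,0,0],[1.18,4.77,0,0,0,0,0],[1.18,4.77,0,0,0,0,0],[1.18,4.77,0,0,0,0,0],[1.18,4.77,0,0,0,0,0],[1.18,4.77,0,0,0,0,0],[1.18,4.77,0,0,0,0,0],[1.18,4.77,0,0,0,0,0],[1.18,4.77,0,0,0,0,0],[1.18,4.77,0,0,0,0,0],[0,0,0,0,0,0,0],[0,0,0,0,0,0,0]]])

```text
t: 21.0
tool_pos: [0.5627, 0.0871, 0.1842]
ee_rot: [-0.0, -0.026, 1.0, -0.0]
contact_force: [-1.6, 0.1, -0.4]
grip_width: 0.361
gripper_force: 59.6
```

```bash
python3 - <<'E'
from h import *
st(); f=grab_frame("wrist"); save(f,"w8.png")
print(proj(f,[.5638,.0862,.024]),proj(f,[.5638-.027,.0862,.024]),proj(f,[.5638,.0862+.027,.024]))
E
```

```text
tcp [0.5627 0.0871 0.1842] yaw 93.02 zax [-0.001 -0.    -1.   ] q [ 0.04  0.43 -0.16  0.98 -0.   -0.01] t 21.0
[324.26496065 200.19247753] [326.4244587  161.03946545] [363.74871275 202.24205744]
```

View pics/w8.png

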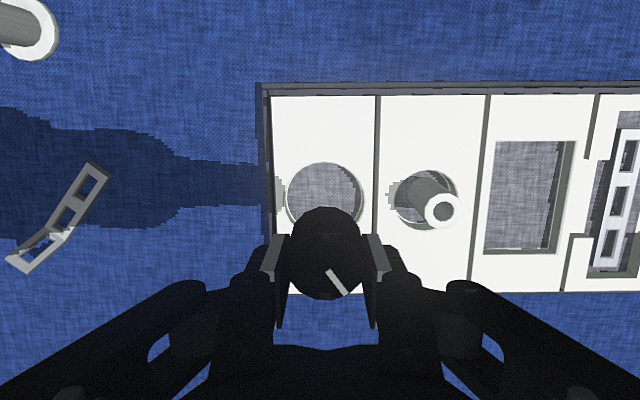

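The well's rim spans columns 285–363 with its top at row 162, as predicted, so I'm lowering the knob.

arm_command(commands=[[[0,0,-4,0,0,0,0],[0,0,-2,0,0,0,0],[0,0,-1,0,0,0,0],[0,0,-0.8,0,0,0,0],[0,0,-0.4,0,0,0,0],[0,0,-0.3,0,0,0,0],[0,0,0,0,0,0,0],[0,0,0,0,0,0,0]]])

```text
t: 22.05
tool_pos: [0.5631, 0.0874, 0.0998]
ee_rot: [0.0, -0.026, 1.0, 0.0]
contact_force: [-0.1, 0.2, -0.8]
grip_width: 0.362
gripper_force: 59.6
```

arm_command(commands=[[[0,0,0,0,0,0,45],[0,0,0,0,0,0,55],[0,0,0,0,0,0,55],[0,0,2,0,0,0,55],[0,0,5,0,0,0,55],[0,0,6,0,0,0,60],[0.22,-4.9,0,0,0,0,75],[0.22,-4.9,0,0,0,0,75],[0.22,-4.9,0,0,0,0,75],[0.22,-4.9,0,0,0,0,75],[0.22,-4.9,0,0,0,0,75],[0.22,-4.9,0,0,0,0,75],[0.22,-4.9,0,0,0,0,75],[0.22,-4.9,0,0,0,0,75],[0.22,-4.9,0,0,0,0,75],[0,0,0,0,0,0,75],[0,0,0,0,0,0,75]]])

```text
t: 24.18
tool_pos: [0.5825, -0.3534, 0.2291]
ee_rot: [-0.0, -0.026, 1.0, 0.001]
contact_force: [-1.0, -0.1, 0.8]
grip_width: 0.75
gripper_force: 0.0
```

```bash
python3 - <<'E'
from h import *
st(); f=grab_frame("wrist"); save(f,"w9.png",(200,80,440,260),3.3)
E
```

```text
tcp [ 0.5825 -0.3534  0.2291] yaw 92.99 zax [-0.001  0.001 -1.   ] q [-0.64  0.63  0.29  1.24  0.   -0.69] t 24.2
```

View pics/w9.png

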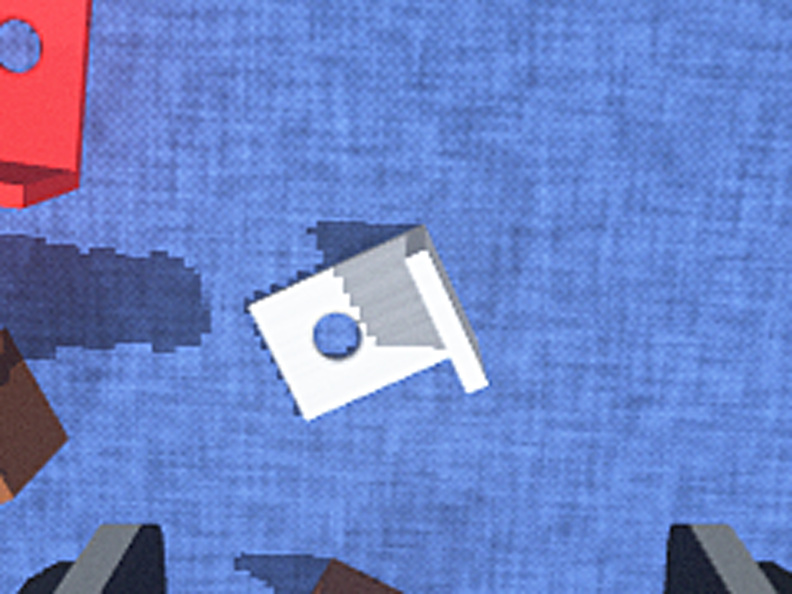

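The leg's top edge has its corners at crop (405,260), (430,250), (488,385), (466,393), and the foot's free end is at (248,305)–(307,420). The leg is on the right, toward +y.

```bash
python3 - <<'E'
from h import *
f=grab_frame("wrist")
u=lambda p,z:unproj(f,(p[0]/3.3+200-.35,p[1]/3.3+80-.35),z)[:2]
L=np.array([u(p,.045) for p in [(405,260),(430,250),(488,385),(466,393)]])
F=np.array([u(p,.005) for p in [(248,305),(307,420)]])
print("leg mid",L.mean(0),"width",np.linalg.norm(L[0]-L[3]),np.linalg.norm(L[1]-L[2]))
d=(L[3]+L[2]-L[0]-L[1]); print("width dir",np.degrees(np.arctan2(d[1],d[0])))
d=F[1]-F[0]; print("foot end mid",F.mean(0),np.linalg.norm(d),np.degrees(np.arctan2(d[1],d[0])))
d=L.mean(0)-F.mean(0); print("len",np.linalg.norm(d),"x axis",np.degrees(np.arctan2(d[1],d[0])))
E
```

```text
leg mid [ 0.57288475 -0.3458324 ] width 0.03355903929862493 0.033647641078147675
width dir 26.927049803602014
foot end mid [ 0.59470809 -0.38795813] 0.0343342385067355 28.12158944001643
len 0.04744297479908514 x axis 117.38653118569829
```

arm_command(commands=[[[-0.14,0.11,0,0,0,-0.164,65],[-0.14,0.11,0,0,0,-0.164,65],[-0.14,0.11,0,0,0,-0.164,65],[-0.14,0.11,0,0,0,-0.164,65],[-0.14,0.11,0,0,0,-0.164,65],[-0.14,0.11,0,0,0,-0.164,65],[-0.14,0.11,0,0,0,-0.164,65],[0,0,-3,0,0,0,65],[0,0,-4,0,0,0,65],[0,0,-3,0,0,0,65],[0,0,-1.6,0,0,0,65],[0,0,-1.2,0,0,0,65],[0,0,-0.6,0,0,0,65],[0,0,-0.4,0,0,0,65],[0,0,0,0,0,0,65],[0,0,0,0,0,0,65]]])

```text
t: 26.28
tool_pos: [0.5733, -0.3463, 0.0921]
ee_rot: [0.001, 0.521, 0.854, 0.0]
contact_force: [0.5, -1.2, 0.4]
grip_width: 0.651
gripper_force: 0.0
```

arm_command(commands=[[[0,0,-0.45,0,0,0,65],[0,0,0,0,0,0,0],[0,0,0,0,0,0,0],[0,0,0,0,0,0,0],[0,0,0,0,0,0,0]]])

```text
t: 26.9
tool_pos: [0.5729, -0.346, 0.0869]
ee_rot: [-0.0, 0.521, 0.854, 0.0]
contact_force: [-0.4, 0.4, 0.2]
grip_width: 0.382
gripper_force: 59.5
```

arm_command(commands=[[[0,0,3,0,0,0,0],[0,0,4,0,0,0,0],[0,0,4,0,0,0,0],[-0.277,4.077,0,0,0,0.082,0],[-0.277,4.077,0,0,0,0.082,0],[-0.277,4.077,0,0,0,0.082,0],[-0.277,4.077,0,0,0,0.082,0],[-0.277,4.077,0,0,0,0.082,0],[-0.277,4.077,0,0,0,0.082,0],[-0.277,4.077,0,0,0,0.082,0],[-0.277,4.077,0,0,0,0.082,0],[-0.277,4.077,0,0,0,0.082,0],[-0.277,4.077,0,0,0,0.082,0],[-0.277,4.077,0,0,0,0.082,0],[-0.277,4.077,0,0,0,0.082,0],[-0.277,4.077,0,0,0,0.082,0],[-0.277,4.077,0,0,0,0.082,0],[0,0,0,0,0,0,0],[0,0,0,0,0,0,0]]])

```text
t: 29.28
tool_pos: [0.534, 0.2245, 0.1968]
ee_rot: [-0.0, -0.026, 1.0, -0.0]
contact_force: [0.4, -0.2, -1.5]
grip_width: 0.379
gripper_force: 59.6
```

```bash
python3 - <<'E'
from h import *
st(); f=grab_frame("wrist"); g=grab_frame("scene"); g=g["img"][120:330,330:570]
im=np.vstack([cv2.resize(f["img"][40:370,120:520],(480,396)),]) ; s=cv2.resize(g,None,fx=396/210,fy=396/210)
im=np.hstack([im,s]); im=cv2.resize(im,(800,int(im.shape[0]*800/im.shape[1]))); cv2.imwrite("pics/w10.png",im[...,::-1])
print(proj(f,[.5566,.226,.024]))
E
```

```text
tcp [0.534  0.2245 0.1968] yaw 92.99 zax [-0.    -0.001 -1.   ] q [ 0.29  0.44 -0.11  1.02 -0.    0.24] t 29.3
[326.14750089 223.64516057]
```

View pics/w10.png

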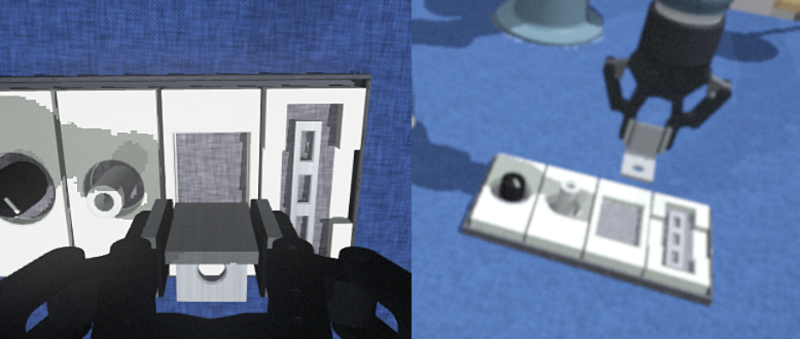

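The pocket's centre column is about 325, as predicted (326). Before lowering I'll check whether the bracket hangs level by projecting its expected corners.

```bash
python3 - <<'E'
from h import *
f=grab_frame("wrist"); p,a,M=pose(); z0=p[2]-.0869; t=np.radians(183); ex=np.array([np.cos(t),np.sin(t),0]);ey=np.array([-ex[1],ex[0],0])
o=np.array([p[0],p[1],z0])-.0225*ex; s=480/400*800/(480+240*396/210)
for n,q in dict(footend_a=(-.025,.017,.005),footend_b=(-.025,-.017,.005),legtop_in=(.02,0,.045),legtop_out=(.025,0,.045),legbot_out=(.025,0,0),hole=(-.005,0,.005)).items():
    u=proj(f,o+q[0]*ex+q[1]*ey+[0,0,q[2]]); print(n,u.round(),"panel",((u-[120,40])*s).round())
E
```

```text
footend_a [292. 333.] panel [177. 301.]
footend_b [360. 333.] panel [247. 301.]
legtop_in [325. 296.] panel [212. 263.]
legtop_out [325. 283.] panel [212. 250.]
legbot_out [325. 235.] panel [212. 201.]
hole [326. 297.] panel [212. 265.]
```

The projection matches (foot end at row 301, leg foot at row 201), so the bracket is level. Lowering.

arm_command(commands=[[[0,0,-4,0,0,0,0],[0,0,-3,0,0,0,0],[0,0,-1,0,0,0,0],[0,0,-0.8,0,0,0,0],[0,0,-0.4,0,0,0,0],[0,0,-0.3,0,0,0,0],[0,0,0,0,0,0,0],[0,0,0,0,0,0,0]]])

```text
t: 30.42
tool_pos: [0.5344, 0.2249, 0.1024]
ee_rot: [0.0, -0.026, 1.0, 0.0]
contact_force: [-0.6, 0.1, -0.0]
grip_width: 0.38
gripper_force: 59.6
```

arm_command(commands=[[[0,0,-0.15,0,0,0,0],[0,0,0,0,0,0,0],[0,0,0,0,0,0,45],[0,0,0,0,0,0,52],[0,0,0,0,0,0,52],[0,0,2,0,0,0,52],[0,0,4,0,0,0,52],[0,0,6,0,0,0,52],[-2,-5,0,0,0,0,52],[-2,-5,0,0,0,0,52],[-2,-5,0,0,0,0,52],[-2,-5,0,0,0,0,52],[0,-5,0,0,0,0,52],[0,-5,0,0,0,0,52],[0,0,0,0,0,0,52]]])

```text
t: 32.3
tool_pos: [0.4543, -0.0781, 0.2206]
ee_rot: [0.0, -0.023, 1.0, -0.0]
contact_force: [-0.2, 0.1, -0.2]
grip_width: 0.524
gripper_force: 0.0
```

```bash
python3 - <<'E'
from h import *
st(); f=grab_frame("top"); g=grab_frame("scene")
a=cv2.resize(f["img"][160:255,160:350],(800,400)); b=cv2.resize(g["img"][170:310,260:540],(400,200)); c=cv2.resize(g["img"][130:270,260:540],(400,200))
a=cv2.resize(f["img"][160:255,165:300],(400,281)); b=cv2.resize(g["img"][180:310,345:530],(400,281)); 
cv2.imwrite("pics/end.png",np.hstack([a,b])[...,::-1])
for q in ["bent_strap","flanged_sleeve"]: print(q,[(np.round(unproj(f,r["at"],0.01)[:2],3).tolist(),round(r["conf"],2)) for r in recognise(q,f)][:3])
blobs(f,.006,white(f)*(np.arange(640)[None]>300),60)
E
```

```text
tcp [ 0.4543 -0.0781  0.2206] yaw 92.69 zax [ 0.001 -0.001 -1.   ] q [-0.31  0.19 -0.39  0.98 -0.   -0.35] t 32.3
bent_strap [([0.555, 0.091], 0.73), ([0.603, -0.119], 0.48), ([0.571, 0.15], 0.43)]
flanged_sleeve []
[301, 0, 339, 181, 35747] mean [ 1.0072 -0.6742] rect [ 0.9214 -0.6315] [0.6103 1.1742] ang 79.8 boxang 1.9
[309, 118, 33, 10, 85] mean [ 0.8061 -0.1133] rect [ 0.8059 -0.1133] [0.0995 0.0075] ang 74.6 boxang 74.4
[314, 180, 22, 28, 178] mean [ 0.5911 -0.1079] rect [ 0.5916 -0.1086] [0.0202 0.0924] ang 143.7 boxang 53.2
[301, 220, 31, 13, 136] mean [ 0.4953 -0.0675] rect [ 0.4889 -0.0768] [0.093  0.0218] ang 73.5 boxang 68.4
[311, 257, 16, 15, 99] mean [ 0.3849 -0.0871] rect [ 0.387  -0.0877] [0.0288 0.0463] ang 131.9 boxang 53.2
[548, 283, 92, 91, 4805] mean [ 0.2075 -0.9009] rect [ 0.1699 -0.9173] [0.3101 0.2615] ang 100.7 boxang 88.2
```

View pics/end.png

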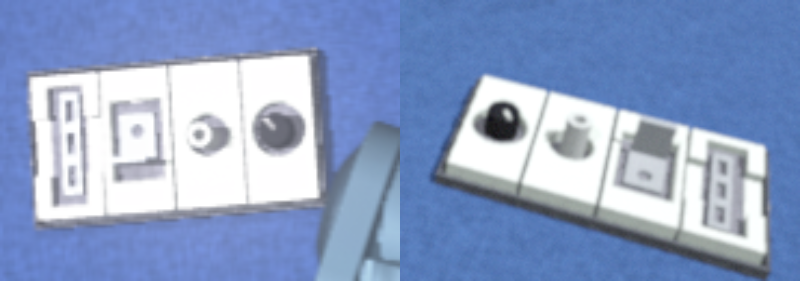

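All four parts sit in their pockets (left to right: strap, bracket, sleeve, knob). The bent strap hasn't moved; the flanged sleeve is now hidden under the arm, which never touched it. Handing in.

```bash
python3 -c "
from rig import *
print(sign_off())"
```

```text
the job is handed in; nothing more can be done
None
```

The job is handed in: strap, angle bracket, sleeve and knob each looked seated in their own pockets in the last pictures, and the arm touched neither look-alike; no verdict was returned.

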